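# Pour the cork ball stoppers from a scuttle into the funnel jar

### The arm

A 6-joint arm with a two-finger parallel gripper is mounted at the origin on the work surface. World frame = base frame: x ahead of the robot, y to its left, z up, the work surface at z = 0. Lengths are in m, angles in degrees, forces in N, time in s.
With the tool pointing down it reaches from about 0.325 to 0.9 m from the base axis. Payload 6.1 kg.
Tool frame: the origin (TCP) lies on the centre line of the jaws, within the pads' length; the fingertips stand 25 mm ahead of it and the grasp point (between the pads) lies 6 mm ahead of it; z points along the fingers, x is the direction in which the jaws open and shut, and the axes are right-handed (so a half turn about z gives the same grasp; the last joint's range is limited). The gripper opens to 87 mm and grips with 3 to 60 N. Pads are 19 mm wide; open, the fingers measure 117 mm over their backs; the gripper's body (75 mm by 190 mm) begins 51 mm behind the grasp point.
Start: joints at [61.988, 12.628, 87.462, -0, 79.91, -7.225], TCP at [0.222, 0.584, 0.248] pointing down, gripper open.
Joint ranges: [-170.65, 170.65], [-52.31, 119.04], [5.05, 147.46], [-71.25, 251.25], [11.57, 151.72], [-153.62, 153.62]. Speed limits (degrees/s): [147.25, 147.25, 172.46, 180, 180, 180].

### API

Orientations are given as [roll, pitch, yaw] about the fixed x, y, z axes, in that order (R = Rz(yaw) Ry(pitch) Rx(roll)).
In Python, from station import r, vision gives the robot as it stands.
- The arm moves only by the tool jog_arm, never from a script. Its argument "plan" is a list of rows, each a list of 7 numbers: the turn, a rotation vector about the world's x, y, z in rad, then the shift along the world's x, y, z in m, then the finger opening in m, from 0 to 0.087. In form: [[wx, wy, wz, x, y, z, hand], ...]. A call has 1 to 12 rows; each row shifts and turns the commanded pose from where the row before left it; what a row does not reach is not made up. A row lasts 1/12 s, in which the tool goes at most 41.7 mm and 7.16 degrees, less where a joint would pass 70% of its speed; a pose out of reach is approached as far as the arm can. A call with a gripper value outside its range is refused whole. The fingers move at their own pace and stop on an object; "force" is the grip in N (left out, the last holds). Time passes only in rows, so rows that do not move let the fingers close. It gives the time, the measured TCP pose, the force and the opening at its end, in the units of the state.
- r.sense(): the state, without advancing time (a new reading comes with each control period).
- vision.camera(name): name is "side" or "top" or "wrist"; returns a dict with "image" (420x560x3 uint8, red, green, blue), "fx", "fy", "cx", "cy" (pixels), "D" ([k1, k2, p1, p2, k3] as OpenCV has them; the pictures are not rectified), "extrinsics" (4x4, takes a point from camera to world coordinates). Camera axes: x right, y down, z forward; pixel columns grow to the right and rows downward; lengths in m; the calibration is good to about 2 mm. A picture is of the moment at which its call begins. There is no depth.
- r.sign_off(): hands the job in, once; it reports no verdict.
Trained networks look in a picture, given as the dict that the camera call returned (one of the last four; its "shot" number tells which), for a name from the list of things; names that differ only in an ending like _2 or _b are one class to them, and where a whole thing is asked for, a point or a joint stands for the part that bears it (a point fixed in the world has none). Each returns a list of dicts, best first, with "score" (0 to 1); they miss things now and then, are a little off and sometimes report something else, mostly with a low value. They report only what shows in the picture. A call takes as long as a camera call. They do not tell look-alikes from the thing itself.
- vision.find_in(picture, target): "centre" ([x, y, z] in m, in world coordinates, good to about 4 mm: the middle of the surface that is visible of it).
- vision.pinpoint(picture, target): "centre" ([x, y, z] in m, in world coordinates, good to about 4 mm: a listed point, or the origin of a listed thing).
The state is a dict: "clock": time; "joint_positions": joint angles; "qd": joint speeds; "joint_efforts": joint torques, N m; "position": TCP position; "tcp_rot": TCP orientation; "contact_force": force on the tool from outside, world axes, zero at the start; "ft_torque": the same for the moment, N m; "opening": opening from 0.0 (shut) to 1.0 (fully open).
Only numpy, scipy, OpenCV 4.12 (cv2) and the standard library are available. Lean on these libraries where they do the work, as an engineer would, in place of code of your own. Each camera call takes 0.05 s, during which the arm holds its last target. There are 200 camera calls.

### The job

The steel scuttle full of cork ball stoppers stands under the glass shelf: draw it out onto the open counter, clear of the shelf, and let go. Then pick it up, pour all five cork balls through the funnel into the jar, and set the empty scuttle back down upright on the counter. Do not grip the balls themselves, and leave the tins, the bottle and the bowl undisturbed.

Things in the scene. Friction and masses are not known exactly. Their poses are not given: they have to be found in the camera images.
- shelf: low display shelf, fixed to the counter: clear board 180 (x) x 300 (y) mm, top at 140, underside at 130 mm above the counter, on two white side panels 12 mm thick (258 mm between them); open at front and back. Origin on the counter under the board's centre; x points away from the front edge, so the front edge (towards the robot) is at x = -90 mm
- scuttle: loose steel scuttle, 0.24 to 0.42 kg. Origin at its underside, x to the nose, z up. Trough 76 wide, x -61 (rear wall) to +65 mm (nose); walls 45 high, 3 thick; floor flat to x = 26, then rising 15 degrees to the open nose: holds the balls level, empties when tipped 50 to 60 degrees nose-down. Starts nose-first under the shelf, rear wall about flush with its front edge, only the tail out
- scuttle_tail (a point): grip point on the tail handle, at (-130, 0, 34) mm in the scuttle: a flat bar along x from x = -60 to -145 mm, 12 mm wide (y), 22 mm tall (z 23 to 45)
- scuttle_bar (a point): grip point on the carrying bar, over the loaded scuttle's centre of mass, at (-5, 0, 100) mm in the scuttle: bar along x from -62 to +44 mm, 14 mm wide (y), 18 mm tall (z 91 to 109); a post carries it at x = -58 and two slanting struts from the side walls at x = +35. Below it 60 mm are free above the balls
- scuttle_nose (a point): middle of the nose edge over which the balls leave, at (65, 0, 12) mm in the scuttle
- stand: filling stand, fixed to the counter at left or right: wooden base 130 x 130 x 12 mm, clear jar (inner diameter 72 mm, from z = 17 to 97 mm) with a metal funnel above it (spout inner diameter 62 mm, reaching down to z = 90). Origin at the underside, on the jar's axis, z up
- funnel_mouth (a point): centre of the funnel's open mouth, at the height of its rim (165 mm above the counter); outer diameter 164 mm
- jar_floor (a point): centre of the jar's inner floor, 17 mm above the counter
- cork0_center (a point): centre of a cork ball, diameter 27 mm, 10 g; at the start in the scuttle
- cork1_center (a point): centre of a cork ball, diameter 27 mm, 10 g; at the start in the scuttle
- cork2_center (a point): centre of a cork ball, diameter 27 mm, 10 g; at the start in the scuttle
- cork3_center (a point): centre of a cork ball, diameter 27 mm, 10 g; at the start in the scuttle
- cork4_center (a point): centre of a cork ball, diameter 27 mm, 10 g; at the start in the scuttle
- caddy: open wooden caddy 120 x 170 x 50 mm with two oil bottles up to 176 mm high, fixed to the counter on the side opposite to the stand; origin at its underside
- tin_green: bystander: olive-green oil tin, 45 x 70 x 120 mm, upright on top of the shelf; origin at the centre of its underside
- tin_cream: bystander: cream oil tin, 45 x 70 x 120 mm, upright on top of the shelf; origin at the centre of its underside
- tin_black: bystander: black oil tin, 50 x 75 x 130 mm, upright on the counter; origin at the centre of its underside
- bottle_oil: bystander: bottle of yellow oil, diameter 66, 200 mm tall, upright on the counter; origin at the centre of its underside
- tin_white: bystander: white oil tin with a blue band, 45 x 70 x 120 mm, upright on the counter; origin at the centre of its underside
- dish: bystander: white tasting bowl, diameter 100, 35 mm high, on the counter; origin at the centre of its underside
There are look-alikes about, which are no part of the job. What is shaped like the scuttle but pink is not meant.

How it is judged (in metres and radians):
On the way, in this order (a step that is already met when the one before it is completed fails the run):
1. the scuttle has been drawn out of the shelf (its nose no more than 20 mm inside the shelf's front edge) and stands upright on the counter, let go, with all balls in it (x of scuttle_nose in the frame of shelf below -0.07 m and height (world z) of scuttle below 0.008 m and angle between scuttle's own z axis and vertical below 0.1 rad and linear speed of scuttle below 0.03 m/s and contact force between the fingers and scuttle below 0.2 N and horizontal distance between each of cork0_center, cork1_center, cork2_center, cork3_center, cork4_center and scuttle below 0.085 m), for 0.2 s.
2. all five balls are in the jar (horizontal distance between each of cork0_center, cork1_center, cork2_center, cork3_center, cork4_center and jar_floor below 0.038 m and z of each of cork0_center, cork1_center, cork2_center, cork3_center, cork4_center in the frame of stand below 0.095 m), for 0.2 s.
At the end, for the whole second after the job is handed in: All five balls lie in the jar (centres within 38 mm of its axis and below 95 mm); the scuttle stands upright on the counter (underside within 8 mm of it, tilt below 0.1 rad), at rest and released (all of step 2 and height (world z) of scuttle below 0.008 m and angle between scuttle's own z axis and vertical below 0.1 rad and linear speed of scuttle below 0.03 m/s and contact force between the fingers and scuttle below 0.2 N); the robot touches nothing.
It fails at once if a bystander is shifted by more than 30 mm (distance of any of tin_green, tin_cream, tin_black, bottle_oil, tin_white, dish from where it was at the start of the episode above 0.03 m).
It fails at once if a ball is gripped with the fingers (over 2 N) (contact force between the fingers and cork0 above 2 N or contact force between the fingers and cork1 above 2 N or contact force between the fingers and cork2 above 2 N or contact force between the fingers and cork3 above 2 N or contact force between the fingers and cork4 above 2 N).
It also fails if it takes over 64 s, if anything falls off the work surface, if the arm or the gripper's body presses on something with over 40 N, if the wrist force passes 120 N, or if a joint passes its speed limit or range.

## Working session

There is one attempt and no reset: what is moved stays moved. The work goes in short steps, Python scripts to look and compute and a tool call to move; the robot and the scene stay as the last step left them, time stands still between calls to the robot, and variables do not carry over. Pictures are saved under pics/ and viewed, about 8 in all and at most 12, crops included, and the job is handed in when it is done.

Besides the shell and the picture viewer there is one more tool, called after "Call:" as name([rows], argument=value, ...), one row to a line, values as JSON. jog_arm: Moves the arm, as the interface text tells. Its arguments: {"type":"object","properties":{"plan":{"type":"array","items":{"type":"array","items":{"type":"number"}}},"force":{"type":"number"}},"required":["plan"]}

```bash
mkdir -p pics; cat > h.py <<'E'
import numpy as np, cv2
from station import r, vision
def look(name, save=None, targets=(), n=3):
    p=vision.camera(name)
    if save: cv2.imwrite('pics/'+save, p['image'][:,:,::-1])
    for t in targets:
        f=vision.pinpoint(p,t)
        print(name,t,[(np.round(d['centre'],3).tolist(),round(d['score'],2),px(p,d['centre'])) for d in f[:n]])
    return p
def px(p,X):
    T=np.linalg.inv(p['extrinsics']); K=np.array([[p['fx'],0,p['cx']],[0,p['fy'],p['cy']],[0,0,1.]])
    q,_=cv2.projectPoints(np.array([X],float),cv2.Rodrigues(T[:3,:3])[0],T[:3,3],K,np.array(p['D'],float))
    return q.ravel().round().astype(int).tolist()
def ray(p,uv,z):
    K=np.array([[p['fx'],0,p['cx']],[0,p['fy'],p['cy']],[0,0,1.]])
    n=cv2.undistortPoints(np.array([[uv]],float),K,np.array(p['D'],float)).ravel()
    d=p['extrinsics'][:3,:3]@[n[0],n[1],1]; o=p['extrinsics'][:3,3]
    return (o+d*(z-o[2])/d[2]).round(4)
E
python3 - <<'E'
from h import *
T=['scuttle','scuttle_tail','scuttle_bar','scuttle_nose','shelf','stand','caddy','tin_black','bottle_oil','tin_white','dish','tin_green','tin_cream','funnel_mouth']
a=look('top','top0.png',T); b=look('side','side0.png',T)
for p in(a,b):print(p['extrinsics'].round(3).tolist())
print(r.sense())
E
```

```text
top scuttle [([0.723, -0.026, 0.0], 0.59, [282, 162])]
top scuttle_tail [([0.315, -0.39, 0.034], 0.59, [408, 268]), ([0.593, -0.03, 0.037], 0.58, [288, 196]), ([0.753, -0.02, 0.001], 0.47, [280, 153])]
top scuttle_bar [([0.237, -0.29, 0.103], 0.67, [385, 295])]
top scuttle_nose [([0.192, -0.236, 0.01], 0.65, [365, 312]), ([0.59, -0.031, 0.032], 0.63, [288, 197]), ([0.682, -0.013, 0.013], 0.6, [280, 172])]
top shelf [([0.752, -0.021, 0.003], 0.7, [280, 153]), ([0.761, -0.116, 0.138], 0.38, [309, 134])]
top stand [([0.488, -0.306, 0.002], 0.91, [373, 220])]
top caddy [([0.478, 0.334, -0.002], 0.7, [182, 243])]
top tin_black [([0.701, 0.315, 0.0], 0.93, [184, 178])]
top bottle_oil [([0.698, -0.326, -0.0], 0.66, [370, 160]), ([0.723, -0.026, 0.002], 0.64, [282, 161])]
top tin_white [([0.404, 0.556, 0.003], 0.72, [117, 272]), ([0.491, -0.302, 0.167], 0.31, [381, 209])]
top dish [([0.448, -0.542, 0.0], 0.77, [444, 224])]
top tin_green [([0.758, -0.118, 0.139], 0.93, [310, 135]), ([0.695, -0.325, 0.004], 0.69, [370, 160])]
top tin_cream [([0.774, 0.057, 0.139], 0.89, [254, 136]), ([0.681, -
[... 1471 characters left out ...]
.339], [0.0, 0.0, 0.0, 1.0]]
{'clock': 1.5, 'joint_positions': array([ 6.19897454e+01,  1.26271038e+01,  8.74637164e+01,  1.12066228e-03,
        7.99096618e+01, -7.22573859e+00]), 'qd': array([-0.00325064, -0.00863788, -0.02682685, -0.06713408,  0.14276577,
        0.04230853]), 'joint_efforts': array([-3.25469246e-04, -4.94551528e+01, -3.87698114e+01,  6.99134544e-02,
        4.71013330e-02,  1.06493562e-05]), 'position': array([0.22178216, 0.58431051, 0.24753142]), 'tcp_rot': array([-1.79998845e+02,  3.39408079e-04,  6.92152876e+01]), 'contact_force': array([-0.37660434, -0.20023757,  0.28483127]), 'ft_torque': array([ 0.00779717, -0.02253032,  0.0304157 ]), 'opening': 0.9988381288176127}
```

```bash
python3 - <<'E'
import cv2,numpy as np
a=cv2.imread('pics/top0.png');b=cv2.imread('pics/side0.png')
c=cv2.resize(a[90:350,80:480],(800,520),interpolation=3);cv2.imwrite('pics/t.png',c)
c=cv2.resize(b[120:370,180:440],(780,600)[::1],interpolation=3);cv2.imwrite('pics/s.png',cv2.resize(b[120:370,180:420],(576,600),interpolation=3))
E
```

```text
(no output)
```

View pics/t.png

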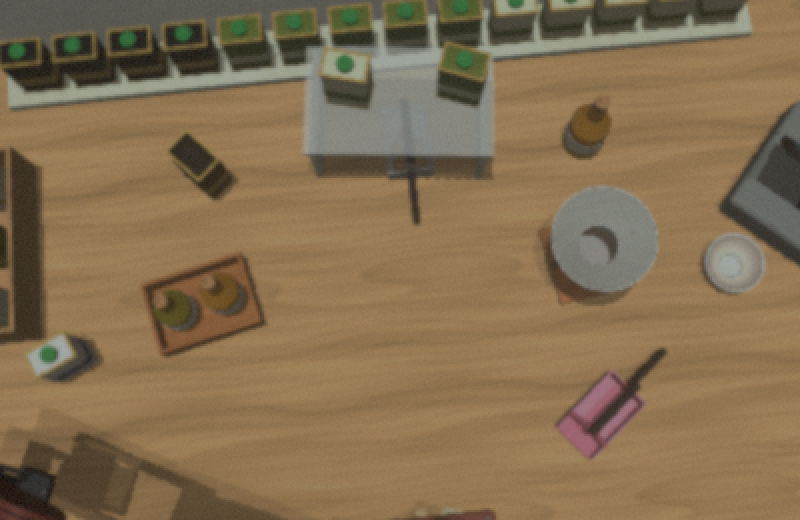

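View pics/s.png

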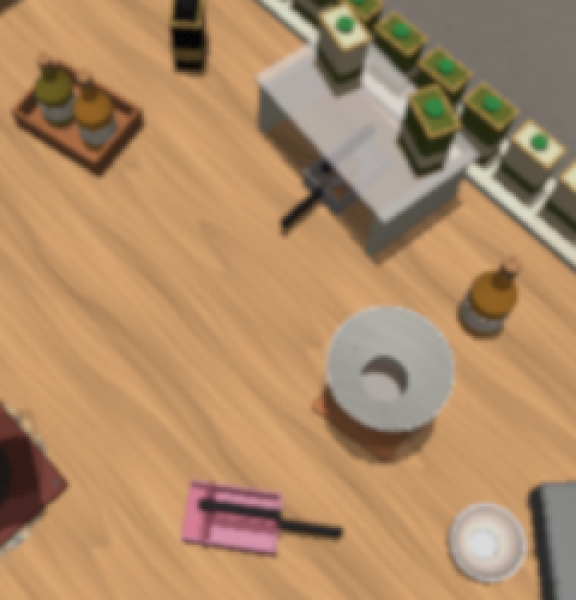

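Candidates: the pink one at top (385,295) is the look-alike. The steel one under the clear shelf is at (282,162), with its dark tail end at (288,201), and it fits "steel, under the shelf, only the tail out". The enlarged crops confirm this. I'm going above the tail now.

Call:
jog_arm([
  [0,0,0.02,0.018,-0.0306,0,0.087],
  [0,0,0.02,0.018,-0.0306,0,0.087],
  [0,0,0.02,0.018,-0.0306,0,0.087],
  [0,0,0.02,0.018,-0.0306,0,0.087],
  [0,0,0.02,0.018,-0.0306,0,0.087],
  [0,0,0.02,0.018,-0.0306,0,0.087],
  [0,0,0.02,0.018,-0.0306,0,0.087],
  [0,0,0.02,0.018,-0.0306,0,0.087],
  [0,0,0.02,0.018,-0.0306,0,0.087],
  [0,0,0.02,0.018,-0.0306,0,0.087],
])

```text
clock: 2.33
position: [0.4024, 0.2768, 0.2479]
tcp_rot: [180.0, -0.0, 80.7]
contact_force: [1.2, 0.9, 0.1]
opening: 1.0
```

Call:
jog_arm([
  [0,0,0.02,0.018,-0.0306,0,0.087],
  [0,0,0.02,0.018,-0.0306,0,0.087],
  [0,0,0.02,0.018,-0.0306,0,0.087],
  [0,0,0.02,0.018,-0.0306,0,0.087],
  [0,0,0.02,0.018,-0.0306,0,0.087],
  [0,0,0.02,0.018,-0.0306,0,0.087],
  [0,0,0.02,0.018,-0.0306,0,0.087],
  [0,0,0.02,0.018,-0.0306,0,0.087],
  [0,0,0.0,0.018,-0.0306,0,0.087],
  [0,0,0.0,0.018,-0.0306,0,0.087],
  [0,0,0,0,0,0,0.087],
])

```text
clock: 3.25
position: [0.584, -0.0332, 0.2475]
tcp_rot: [179.9, 0.2, 89.6]
contact_force: [-1.1, 0.7, -0.6]
opening: 1.001
```

```bash
python3 - <<'E'
from h import *
p=look('wrist','w1.png',['scuttle_tail','scuttle','scuttle_bar','shelf'])
q=look('top',None,['scuttle_tail','scuttle','scuttle_nose'])
s=r.sense();print(s['joint_positions'].round(3).tolist(),s['position'],s['tcp_rot'],s['clock'])
print(ray(q,(288.5,201),.045),ray(q,(286,176),.045))
E
```

```text
wrist scuttle_tail [([0.59, -0.025, 0.035], 0.97, [281, 192]), ([0.72, -0.032, -0.002], 0.53, [276, 276])]
wrist scuttle [([0.723, -0.03, -0.002], 0.58, [277, 278])]
wrist scuttle_bar []
wrist shelf []
top scuttle_tail [([0.312, -0.392, 0.036], 0.96, [409, 268]), ([0.592, -0.03, 0.033], 0.38, [287, 196])]
top scuttle [([0.237, -0.284, 0.003], 0.84, [377, 296]), ([0.45, -0.54, -0.0], 0.7, [443, 224]), ([0.761, -0.118, 0.138], 0.4, [310, 134])]
top scuttle_nose [([0.19, -0.236, 0.01], 0.85, [364, 312])]
[-10.385, 6.784, 94.044, 0.004, 79.153, -100.31] [ 0.58155561 -0.0266433   0.24779898] [ 1.79980736e+02 -5.22431949e-04  8.99249242e+01] 3.7
[ 0.5723 -0.0313  0.045 ] [ 0.6578 -0.0322  0.045 ]
```

View pics/w1.png

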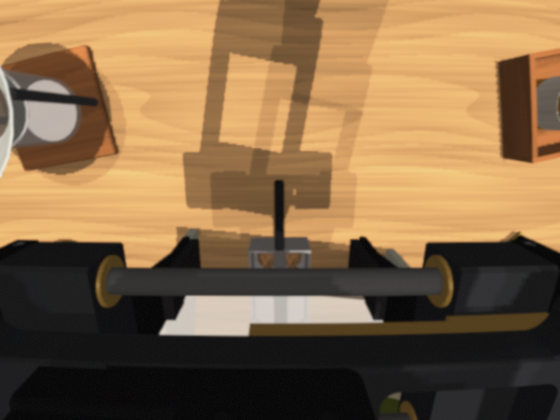

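The wrist view shows the dark tail at (280,182)-(281,240), centred between the fingers and aligned with them. I'm descending and gripping.

Call:
jog_arm([
  [0,0,0,0.005,-0.001,-0.035,0.087],
  [0,0,0,0.005,-0.001,-0.035,0.087],
  [0,0,0,0,0,-0.035,0.087],
  [0,0,0,0,0,-0.035,0.087],
  [0,0,0,0,0,-0.035,0.087],
  [0,0,0,0,0,-0.033,0.087],
  [0,0,0,0,0,0,0.087],
  [0,0,0,0,0,0,0.0],
  [0,0,0,0,0,0,0.0],
  [0,0,0,0,0,0,0.0],
  [0,0,0,0,0,0,0.0],
  [0,0,0,0,0,0,0.0],
], force=20)

```text
clock: 4.7
position: [0.5934, -0.0299, 0.0419]
tcp_rot: [179.8, 0.0, 89.8]
contact_force: [0.6, -0.2, -0.8]
opening: 0.704
```

Call:
jog_arm([
  [0,0,0,0,0,0,0],
  [0,0,0,0,0,0,0],
  [0,0,0,0,0,0,0],
])

```text
clock: 4.95
position: [0.592, -0.0298, 0.04]
tcp_rot: [180.0, 0.0, 89.8]
contact_force: [0.2, -0.0, 0.5]
opening: 0.478
```

Call:
jog_arm([
  [0,0,0,0,0,0,0],
  [0,0,0,0,0,0,0],
  [0,0,0,0,0,0,0],
  [0,0,0,0,0,0,0],
  [0,0,0,0,0,0,0],
  [0,0,0,0,0,0,0],
  [0,0,0,0,0,0,0],
])

```text
clock: 5.53
position: [0.5917, -0.0295, 0.0394]
tcp_rot: [-180.0, -0.0, 89.9]
contact_force: [-0.0, 1.0, 0.0]
opening: 0.138
```

Call:
jog_arm([
  [0,0,0,-0.003,0,0,0],
  [0,0,0,-0.006,0,0,0],
  [0,0,0,-0.009,0,0,0],
  [0,0,0,-0.011,0,0,0],
  [0,0,0,-0.011,0,0,0],
  [0,0,0,-0.011,0,0,0],
  [0,0,0,-0.011,0,0,0],
  [0,0,0,-0.011,0,0,0],
  [0,0,0,-0.011,0,0,0],
  [0,0,0,-0.011,0,0,0],
  [0,0,0,-0.011,0,0,0],
  [0,0,0,-0.011,0,0,0],
])

```text
clock: 6.53
position: [0.4735, -0.0297, 0.0395]
tcp_rot: [180.0, 0.0, 89.8]
contact_force: [0.3, -0.0, -1.3]
opening: 0.138
```

Gripped at 12 mm, as expected. I'll pull a bit further and release.

Call:
jog_arm([
  [0,0,0,-0.011,0,0,0],
  [0,0,0,-0.011,0,0,0],
  [0,0,0,-0.011,0,0,0],
  [0,0,0,-0.011,0,0,0],
  [0,0,0,-0.011,0,0,0],
  [0,0,0,-0.009,0,0,0],
  [0,0,0,-0.006,0,0,0],
  [0,0,0,-0.003,0,0,0],
  [0,0,0,0,0,0,0],
  [0,0,0,0,0,0,0.087],
  [0,0,0,0,0,0,0.087],
  [0,0,0,0,0,0,0.087],
])

```text
clock: 7.53
position: [0.4023, -0.0298, 0.0397]
tcp_rot: [180.0, 0.0, 89.8]
contact_force: [1.0, -0.8, 0.1]
opening: 0.281
```

Call:
jog_arm([
  [0,0,0,0,0,0,0.087],
  [0,0,0,0,0,0,0.087],
  [0,0,0,0,0,0,0.087],
  [0,0,0,0,0,0,0.087],
  [0,0,0,0,0,0.02,0.087],
  [0,0,0,0,0,0.035,0.087],
  [0,0,0,0,0,0.035,0.087],
  [0,0,0,0,0,0.035,0.087],
  [0,0,0,0,0,0.035,0.087],
  [0,0,0,0,0,0.03,0.087],
  [0,0,0,0,0,0.0,0.087],
])

```text
clock: 8.45
position: [0.4053, -0.0306, 0.2365]
tcp_rot: [179.4, 0.2, 89.8]
contact_force: [0.4, -0.1, 0.9]
opening: 0.987
```

```bash
python3 - <<'E'
from h import *
T=['scuttle_tail','scuttle','scuttle_bar','scuttle_nose']+['cork0_center']
p=look('wrist','w2.png',T,6)
q=look('side','s2.png',T,6)
s=r.sense();print(s['joint_positions'].round(3).tolist(),s['position'],s['tcp_rot'],s['clock'])
cv2.imwrite('pics/m2.png',np.hstack([cv2.resize(p['image'],(480,360)),q['image'][150:350,180:340].repeat(2,0).repeat(2,1)[:360]])[:,:,::-1])
E
```

```text
wrist scuttle_tail [([0.398, -0.028, 0.034], 0.8, [277, 181]), ([0.493, -0.302, -0.0], 0.39, [77, 246])]
wrist scuttle [([0.531, -0.036, -0.003], 0.72, [271, 271])]
wrist scuttle_bar [([0.53, -0.029, 0.099], 0.94, [276, 316])]
wrist scuttle_nose [([0.595, -0.031, 0.011], 0.76, [274, 317]), ([0.527, -0.025, 0.1], 0.62, [280, 315])]
wrist cork0_center [([0.492, -0.011, 0.016], 0.77, [290, 251])]
side scuttle_tail [([0.402, -0.028, 0.035], 0.97, [261, 244]), ([0.313, -0.392, 0.035], 0.64, [317, 341])]
side scuttle [([0.531, -0.026, -0.0], 0.75, [287, 225]), ([0.234, -0.288, 0.003], 0.75, [277, 336])]
side scuttle_bar [([0.238, -0.296, 0.1], 0.94, [279, 332]), ([0.521, -0.029, 0.1], 0.66, [286, 215]), ([0.494, -0.303, 0.166], 0.39, [342, 271])]
side scuttle_nose [([0.199, -0.244, 0.012], 0.84, [259, 333]), ([0.598, -0.028, 0.011], 0.68, [300, 212])]
side cork0_center []
[-15.476, -18.849, 119.632, -0.001, 79.278, -105.314] [ 0.40156855 -0.02963144  0.22902669] [-1.79941853e+02 -1.51920760e-02  8.98383022e+01] 9.05
```

View pics/m2.png

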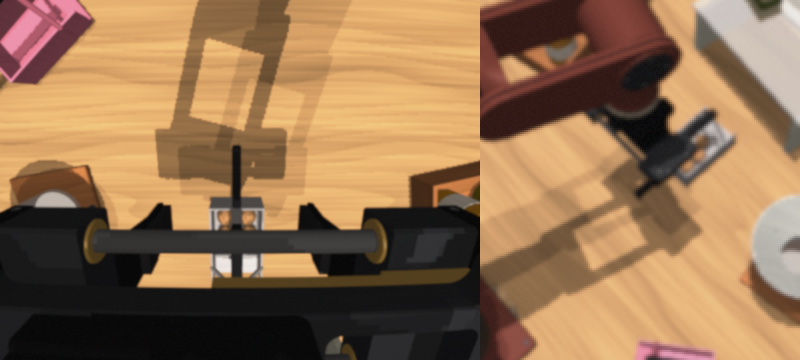

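Step 1 should be met. The view shows the steel scuttle on the open counter, with its tail at (236,150)-(236,200), brown corks in the trough and the bar centred between the fingers. Both cameras agree: origin ≈ (0.531,-0.029), yaw ≈ 0, bar at x ≈ 0.526. Next I grip the bar.

Call:
jog_arm([
  [0,0,0,0.031,0,0,0.087],
  [0,0,0,0.031,0,0,0.087],
  [0,0,0,0.031,0,0,0.087],
  [0,0,0,0.031,0,0,0.087],
  [0,0,0,0,0,-0.03,0.087],
  [0,0,0,0,0,-0.035,0.087],
  [0,0,0,0,0,-0.035,0.087],
  [0,0,0,0,0,-0.023,0.087],
  [0,0,0,0,0,0,0.087],
  [0,0,0,0,0,0,0],
  [0,0,0,0,0,0,0],
  [0,0,0,0,0,0,0],
], force=60)

```text
clock: 10.05
position: [0.5277, -0.0301, 0.1091]
tcp_rot: [179.8, 0.0, 89.8]
contact_force: [0.6, -0.0, -0.2]
opening: 0.851
```

Call:
jog_arm([
  [0,0,0,0,0,0,0],
  [0,0,0,0,0,0,0],
  [0,0,0,0,0,0,0],
  [0,0,0,0,0,0,0],
  [0,0,0,0,0,0,0],
  [0,0,0,0,0,0,0],
  [0,0,0,0,0,0,0],
  [0,0,0,0,0,0,0],
  [0,0,0,0,0,0,0],
])

```text
clock: 10.8
position: [0.5257, -0.0297, 0.1064]
tcp_rot: [-180.0, -0.0, 89.8]
contact_force: [0.1, 0.1, -0.9]
opening: 0.174
```

Call:
jog_arm([
  [0,0,0,0,0,0,0],
  [0,0,0,0,0,0,0],
  [0,0,0,0,0,0.004,0],
  [0,0,0,0,0,0.01,0],
  [0,0,0,0,0,0.018,0],
  [0,0,0,0,0,0.025,0],
  [0,0,0,0,0,0.028,0],
  [0,0,0,0,0,0.028,0],
  [0,0,0,0,0,0.028,0],
  [0,0,0,0,0,0.025,0],
  [0,0,0,0,0,0.018,0],
  [0,0,0,0,0,0.01,0],
])

```text
clock: 11.8
position: [0.5266, -0.0299, 0.3042]
tcp_rot: [179.8, 0.1, 89.8]
contact_force: [0.3, 0.4, -4.1]
opening: 0.153
```

```bash
python3 - <<'E'
from h import *
from scipy.optimize import least_squares
s=r.sense();print(s['joint_positions'].round(3).tolist(),s['position'],s['tcp_rot'],s['opening'],s['contact_force'])
D=[([61.9897,12.627,87.4637,0,79.9097],[.22178,.58431,.24753]),([-10.385,6.784,94.044,0,79.153],[.58156,-.02664,.2478]),([-15.476,-18.849,119.632,0,79.278],[.40157,-.02963,.22903]),(s['joint_positions'][:5],s['position'])]
def f(v):
    a1,L2,L3,h,off,e=v;o=[]
    for q,p in D:
        t=np.radians(q);c,sn=np.cos(t[0]),np.sin(t[0]);A=t[1]+t[2]
        rho=a1+L2*np.sin(t[1])+L3*np.sin(A)+e*np.cos(A);z=h+L2*np.cos(t[1])+L3*np.cos(A)-e*np.sin(A)
        o+=[rho*c-off*sn-p[0],rho*sn+off*c-p[1],z-p[2]]
    return o
r0=least_squares(f,[.05,.4,.4,.1,.08,0],x_scale=.1);print(r0.x,np.abs(r0.fun).max())
look('wrist',None,['scuttle_bar','scuttle_nose','scuttle'])
E
```

```text
[-11.814, -2.903, 97.942, -0.004, 84.71, -101.655] [ 0.52656417 -0.02986463  0.30420633] [1.79755519e+02 5.45213431e-02 8.98405539e+01] 0.1533248197486042 [ 0.32133973  0.36409174 -4.08037647]
[0.00080439 0.4120858  0.54961562 0.00810268 0.07860314 0.06743762] 0.00019323234147106128
wrist scuttle_bar [([0.527, -0.029, 0.297], 0.78, [277, 269])]
wrist scuttle_nose [([0.698, 0.314, -0.002], 0.56, [480, 276])]
wrist scuttle [([0.534, -0.032, 0.193], 0.6, [272, 220]), ([0.695, -0.326, -0.001], 0.17, [96, 276])]
```

```bash
python3 - <<'E'
import numpy as np
from scipy.optimize import least_squares
L2,L3,e,hl=.412,.55,.067,.008
for Lt in(.15,.2,.25,.3,.35):
  for R in(.56,.6):
    for tilt in (0,52,57):
      b=np.radians(tilt); z=.30
      w=np.array([R-Lt*np.sin(b),z+Lt*np.cos(b)]);h=hl+Lt
      f=lambda t:[L2*np.sin(t[0])+L3*np.sin(t[0]+t[1])+e*np.cos(t[0]+t[1])-w[0],h+L2*np.cos(t[0])+L3*np.cos(t[0]+t[1])-e*np.sin(t[0]+t[1])-w[1]]
      s=least_squares(f,[-.2,2]);q=np.degrees(s.x);print(Lt,R,tilt,q.round(1),'q5',round(180-tilt-q.sum(),1),s.cost>1e-6)
E
```

```text
0.15 0.56 0 [ 2.6 92.9] q5 84.5 False
0.15 0.56 52 [-12.  112.8] q5 27.2 False
0.15 0.56 57 [-12.7 114.5] q5 21.2 False
0.15 0.6 0 [ 8.1 87. ] q5 84.9 False
0.15 0.6 52 [ -6.1 107.6] q5 26.5 False
0.15 0.6 57 [ -6.7 109.3] q5 20.4 False
0.2 0.56 0 [ 2.6 92.9] q5 84.5 False
0.2 0.56 52 [-17.3 119.1] q5 26.2 False
0.2 0.56 57 [-18.1 121.3] q5 19.8 False
0.2 0.6 0 [ 8.1 87. ] q5 84.9 False
0.2 0.6 52 [-11. 114.] q5 25.0 False
0.2 0.6 57 [-11.7 116.2] q5 18.5 False
0.25 0.56 0 [ 2.6 92.9] q5 84.5 False
0.25 0.56 52 [-22.8 125.2] q5 25.6 False
0.25 0.56 57 [-23.9 128. ] q5 19.0 False
0.25 0.6 0 [ 8.1 87. ] q5 84.9 False
0.25 0.6 52 [-16.  120.2] q5 23.8 False
0.25 0.6 57 [-16.9 122.9] q5 17.0 False
0.3 0.56 0 [ 2.6 92.9] q5 84.5 False
0.3 0.56 52 [-28.9 131.3] q5 25.5 False
0.3 0.56 57 [-30.4 134.6] q5 18.8 False
0.3 0.6 0 [ 8.1 87. ] q5 84.9 False
0.3 0.6 52 [-21.4 126.4] q5 23.0 False
0.3 0.6 57 [-22.5 129.6] q5 16.0 False
0.35 0.56 0 [ 2.6 92.9] q5 84.5 False
0.35 0.56 52 [-35.8 137.4] q5 26.3 False
0.35 0.56 57 [-37.9 141.3] q5 19.6 False
0.35 0.6 0 [ 8.1 87. ] q5 84.9 False
0.35 0.6 52 [-27.3 132.5] q5 22.8 False
0.35 0.6 57 [-28.8 136.2] q5 15.6 False
```

Call:
jog_arm([
  [0,0,-0.03,-0.002,-0.003,0.003,0],
  [0,0,-0.06,-0.002,-0.006,0.003,0],
  [0,0,-0.09,-0.002,-0.01,0.003,0],
  [0,0,-0.115,-0.002,-0.01,0.003,0],
  [0,0,-0.115,-0.002,-0.01,0.003,0],
  [0,0,-0.115,-0.002,-0.01,0.003,0],
  [0,0,-0.115,-0.002,-0.01,0.003,0],
  [0,0,-0.115,-0.002,-0.01,0.003,0],
  [0,0,-0.115,-0.002,-0.01,0.003,0],
  [0,0,-0.115,-0.002,-0.01,0.003,0],
  [0,0,-0.115,-0.002,-0.01,0,0],
  [0,0,-0.115,-0.002,-0.01,0,0],
])

```text
clock: 13.0
position: [0.501, -0.1392, 0.329]
tcp_rot: [-179.9, 0.1, 19.8]
contact_force: [-0.4, -0.2, -4.2]
opening: 0.155
```

Call:
jog_arm([
  [0,0,-0.115,0,-0.01,0,0],
  [0,0,-0.115,0,-0.01,0,0],
  [0,0,-0.115,0,-0.01,0,0],
  [0,0,-0.115,0,-0.01,0,0],
  [0,0,-0.115,0,-0.01,0,0],
  [0,0,-0.115,0,-0.01,0,0],
  [0,0,-0.115,0,-0.01,0,0],
  [0,0,-0.115,0,-0.01,0,0],
  [0,0,-0.115,0,-0.01,0,0],
  [0,0,-0.115,0,-0.01,0,0],
  [0,0,-0.115,0,-0.01,0,0],
  [0,0,-0.115,0,-0.01,0,0],
])

```text
clock: 14.0
position: [0.5009, -0.259, 0.3285]
tcp_rot: [179.9, 0.2, -59.3]
contact_force: [-0.1, 0.1, -3.9]
opening: 0.158
```

Call:
jog_arm([
  [0,0,-0.115,0.006,-0.01,0,0],
  [0,0,-0.115,0.006,-0.01,0,0],
  [0,0,-0.115,0.006,-0.01,0,0],
  [0,0,-0.115,0.006,-0.01,0,0],
  [0,0,-0.115,0.006,-0.01,0,0],
  [0,0,-0.115,0.006,-0.01,0,0],
  [0,0,-0.115,0.006,-0.01,0,0],
  [0,0,-0.115,0.006,-0.01,0,0],
  [0,0,-0.115,0.006,-0.01,0,0],
  [0,0,-0.09,0.006,-0.01,0,0],
  [0,0,-0.06,0.005,-0.007,0,0],
  [0,0,-0.048,0.003,-0.004,0,0],
])

```text
clock: 15.0
position: [0.5692, -0.3704, 0.3278]
tcp_rot: [179.8, -0.0, -129.8]
contact_force: [0.0, -0.2, -3.3]
opening: 0.158
```

Call:
jog_arm([
  [0,0,0,0,0,0,0],
  [0,0,0,0,0,0,0],
])

```text
clock: 15.17
position: [0.5691, -0.3695, 0.3284]
tcp_rot: [179.8, 0.0, -129.5]
contact_force: [1.0, -0.3, -4.2]
opening: 0.15
```

```bash
python3 - <<'E'
from h import *
q=look('side','s3.png',['scuttle_nose','scuttle_bar','funnel_mouth'],3)
p=look('top','t3.png',['scuttle_nose','scuttle_bar','cork0_center','funnel_mouth'],5)
s=r.sense();print(s['joint_positions'].round(2).tolist(),s['position'],s['tcp_rot'],s['clock'],s['opening'])
cv2.imwrite('pics/m3.png',np.hstack([cv2.resize(i[y:y+180,x:x+180],(400,400),interpolation=3) for i,x,y in((q['image'],270,170),(p['image'],300,110))])[:,:,::-1])
E
```

```text
side scuttle_nose [([0.196, -0.241, 0.014], 0.94, [258, 333]), ([0.514, -0.324, 0.231], 0.85, [355, 265]), ([0.698, -0.329, -0.002], 0.75, [380, 252])]
side scuttle_bar [([0.234, -0.293, 0.102], 0.85, [277, 332]), ([0.567, -0.369, 0.318], 0.59, [386, 253]), ([0.491, -0.305, 0.016], 0.23, [336, 285])]
side funnel_mouth [([0.49, -0.303, 0.167], 0.57, [341, 272])]
top scuttle_nose [([0.191, -0.238, 0.014], 0.71, [365, 312]), ([0.697, -0.328, 0.003], 0.64, [370, 160]), ([0.775, 0.058, 0.139], 0.33, [254, 136])]
top scuttle_bar [([0.239, -0.291, 0.103], 0.64, [385, 294]), ([0.572, -0.372, 0.324], 0.58, [412, 166])]
top cork0_center [([0.762, -0.116, 0.138], 0.65, [309, 134]), ([0.75, -0.02, -0.002], 0.24, [280, 154])]
top funnel_mouth []
[-39.61, 17.96, 72.23, 0.0, 89.8, 89.86] [ 0.56977211 -0.36953846  0.33076597] [-1.79985006e+02  6.32347241e-04 -1.29471926e+02] 15.6167 0.1522157284715466
```

View pics/m3.png

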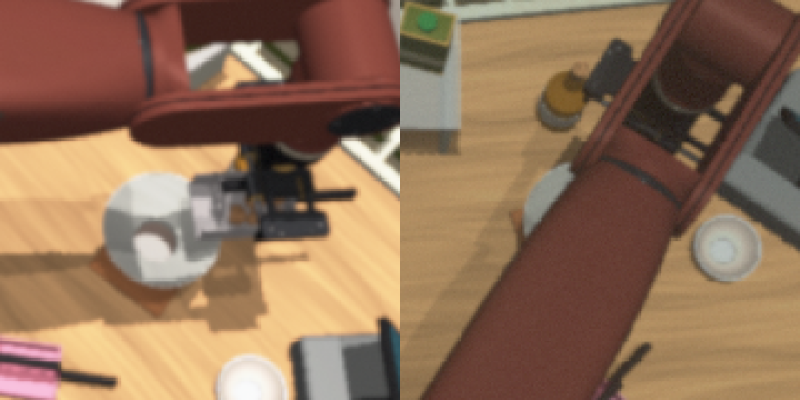

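The nose shows in the side view at about (195,205) in the crop, just over the funnel mouth's outer half. It measures (0.515,-0.324), 33 mm upstream of the axis as planned. I'm tipping in steps about the nose.

Call:
jog_arm([
  [-0.0318,-0.0386,0,-0.0041,0.0033,-0.0035,0],
  [-0.0318,-0.0386,0,-0.0041,0.0033,-0.0035,0],
  [-0.0318,-0.0386,0,-0.0041,0.0033,-0.0035,0],
  [-0.0318,-0.0386,0,-0.0041,0.0033,-0.0035,0],
  [-0.0318,-0.0386,0,-0.0041,0.0033,-0.0035,0],
  [-0.0318,-0.0386,0,-0.0041,0.0033,-0.0035,0],
  [-0.0318,-0.0386,0,-0.0041,0.0033,-0.0035,0],
  [-0.0318,-0.0386,0,-0.0041,0.0033,-0.0035,0],
])

```text
clock: 16.28
position: [0.5365, -0.3428, 0.3027]
tcp_rot: [-157.0, 0.0, -129.5]
contact_force: [0.4, 0.7, -3.9]
opening: 0.157
```

```bash
python3 - <<'E'
from h import *
q=look('side','s4.png',['scuttle_nose','scuttle_bar'],4)
s=r.sense();print(s['joint_positions'].round(2).tolist(),s['position'],s['tcp_rot'],s['clock'],s['opening'],s['contact_force'])
E
```

```text
side scuttle_nose [([0.196, -0.241, 0.013], 0.65, [258, 333]), ([0.513, -0.325, 0.188], 0.57, [353, 270])]
side scuttle_bar [([0.236, -0.294, 0.1], 0.91, [278, 332]), ([0.648, -0.433, 0.28], 0.72, [418, 255]), ([0.538, -0.344, 0.299], 0.56, [370, 256])]
[-39.71, -3.82, 101.7, 0.11, 59.33, 89.73] [ 0.53593134 -0.34220766  0.30192162] [-1.57212557e+02  1.00760234e-03 -1.29470281e+02] 16.4333 0.15761992611941547 [-0.91408863  0.31694982 -3.8029287 ]
```

Call:
jog_arm([
  [-0.0254,-0.0309,0,-0.0036,0.0029,0,0],
  [-0.0254,-0.0309,0,-0.0036,0.0029,0,0],
  [-0.0254,-0.0309,0,-0.0036,0.0029,0,0],
  [-0.0254,-0.0309,0,-0.0036,0.0029,0,0],
  [-0.0254,-0.0309,0,-0.0036,0.0029,0,0],
  [-0.0254,-0.0309,0,-0.0036,0.0029,0,0],
  [-0.0254,-0.0309,0,-0.0036,0.0029,0,0],
  [-0.0254,-0.0309,0,-0.0036,0.0029,0,0],
  [-0.0254,-0.0309,0,-0.0036,0.0029,0,0],
  [-0.0254,-0.0309,0,-0.0036,0.0029,0,0],
  [-0.0254,-0.0309,0,-0.0036,0.0029,0,0],
  [-0.0254,-0.0309,0,-0.0036,0.0029,0,0],
])

```text
clock: 17.43
position: [0.4941, -0.3089, 0.3038]
tcp_rot: [-129.5, 0.0, -129.5]
contact_force: [-0.1, -0.3, -3.5]
opening: 0.151
```

Call:
jog_arm([
  [-0.0254,-0.0309,0,-0.0036,0.0029,-0.002,0],
  [-0.0254,-0.0309,0,-0.0036,0.0029,-0.002,0],
  [-0.0254,-0.0309,0,-0.0036,0.0029,-0.002,0],
  [0,0,0,0,0,0,0],
  [0,0,0,0,0,0,0],
  [0,0,0,0,0,0,0],
  [0,0,0,0,0,0,0],
  [0,0,0,0,0,0,0],
])

```text
clock: 18.1
position: [0.4835, -0.3003, 0.2977]
tcp_rot: [-122.7, 0.0, -129.5]
contact_force: [0.1, -0.8, -3.6]
opening: 0.155
```

```bash
python3 - <<'E'
from h import *
T=['scuttle_nose','cork0_center']
q=look('side','s5.png',T,6);p=look('wrist','w5.png',T,6)
s=r.sense();print(s['joint_positions'].round(2).tolist(),s['position'],s['tcp_rot'],s['clock'],s['opening'],s['contact_force'])
cv2.imwrite('pics/m5.png',np.hstack([cv2.resize(q['image'][190:330,280:420],(400,400),interpolation=3),cv2.resize(p['image'],(400,400))])[:,:,::-1])
E
```

```text
side scuttle_nose [([0.196, -0.241, 0.013], 0.95, [258, 333]), ([0.515, -0.324, 0.186], 0.64, [353, 269])]
side cork0_center []
wrist scuttle_nose []
wrist cork0_center []
[-40.07, -32.46, 137.22, 1.69, 17.96, 88.1] [ 0.48302466 -0.29983789  0.29651568] [-1.22714111e+02  4.01842851e-02 -1.29476833e+02] 18.4 0.15978511494522582 [-0.38531371  0.54521029 -2.56289704]
```

View pics/m5.png

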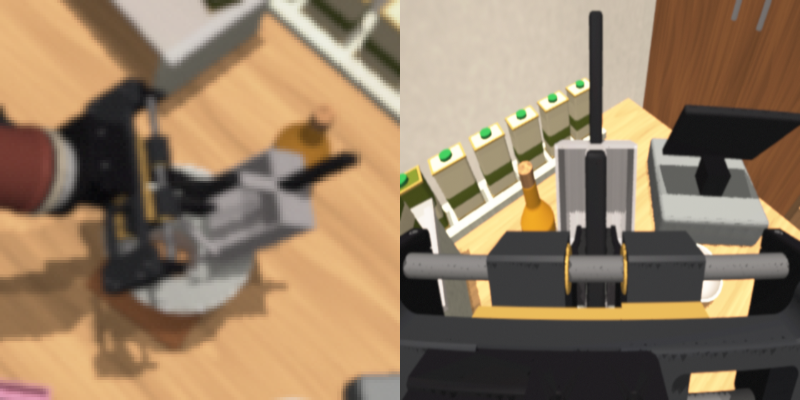

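The wrist view shows the trough (600,190) empty. Tipping back and lifting clear to look into the funnel.

Call:
jog_arm([
  [0.0318,0.0386,0,0.0043,-0.0035,0.004,0],
  [0.0509,0.0618,0,0.0071,-0.0058,0.004,0],
  [0.0509,0.0618,0,0.0071,-0.0058,0.004,0],
  [0.0509,0.0618,0,0.0071,-0.0058,0.004,0],
  [0.0509,0.0618,0,0.0071,-0.0058,0.004,0],
  [0.0509,0.0618,0,0.0071,-0.0058,0.004,0],
  [0.0509,0.0618,0,0.0071,-0.0058,0.004,0],
  [0.0509,0.0618,0,0.0071,-0.0058,0.004,0],
  [0.0509,0.0618,0,0.0071,-0.0058,0.004,0],
  [0.0509,0.0618,0,0.0071,-0.0058,0.004,0],
  [0.0509,0.0618,0,0.0071,-0.0058,0.004,0],
  [0.0509,0.0618,0,0.0071,-0.0058,0.004,0],
])

```text
clock: 19.4
position: [0.5664, -0.3679, 0.3453]
tcp_rot: [-176.1, 0.0, -129.5]
contact_force: [-0.1, -0.0, -3.6]
opening: 0.153
```

Call:
jog_arm([
  [0.0509,0.0618,0,0.0071,-0.0058,0,0],
  [0.0254,0.0309,0,0.0035,-0.0029,0,0],
  [0,0,0,0,0,0,0],
])

```text
clock: 19.65
position: [0.5775, -0.3776, 0.3423]
tcp_rot: [177.0, 0.0, -129.5]
contact_force: [0.8, 0.6, -4.6]
opening: 0.15
```

```bash
python3 - <<'E'
from h import *
q=look('side','s6.png',['cork0_center'],6)
print([(np.round(d['centre'],3).tolist(),round(d['score'],2)) for d in vision.find_in(q,'cork0_center')])
s=r.sense();print(s['joint_positions'].round(2).tolist(),s['position'],s['tcp_rot'],s['clock'],s['opening'],s['contact_force'])
cv2.imwrite('pics/m6.png',cv2.resize(q['image'][220:330,280:420],(700,550),interpolation=3)[:,:,::-1])
E
```

```text
side cork0_center [([0.495, -0.283, 0.036], 0.53, [332, 278])]
[]
[-39.68, 21.37, 66.62, 0.01, 94.85, 89.82] [ 0.57620518 -0.37585645  0.34405065] [ 1.77164259e+02  1.99886842e-02 -1.29504860e+02] 19.8 0.1518530661625272 [ 0.32195073  0.72542247 -3.31117631]
```

View pics/m6.png

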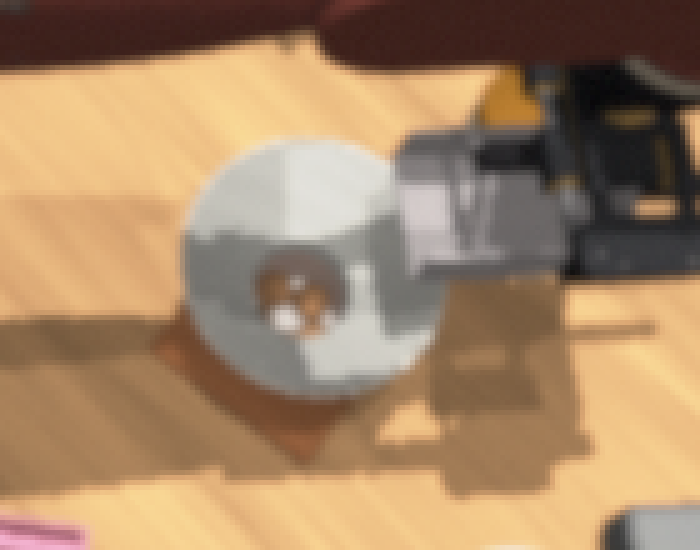

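The funnel is clear, the jar holds brown corks around (300,300), and the trough is empty. I'm levelling the 2.8° over-tilt, then carrying back to the open counter.

Call:
jog_arm([
  [-0.0254,-0.0309,0,-0.005,0.012,0,0],
  [-0.0064,-0.0077,0,-0.009,0.025,0,0],
  [0,0,0,-0.012,0.033,0,0],
  [0,0,0,-0.012,0.033,0,0],
  [0,0,0,-0.012,0.033,0,0],
  [0,0,0,-0.012,0.033,0,0],
  [0,0,0,-0.012,0.033,0,0],
  [0,0,0,-0.012,0.033,0,0],
  [0,0,0,-0.012,0.033,0,0],
  [0,0,0,-0.012,0.033,0,0],
  [0,0,0,-0.01,0.025,0,0],
  [0,0,0,-0.006,0.012,0,0],
])

```text
clock: 20.8
position: [0.4483, -0.0347, 0.3453]
tcp_rot: [-179.9, 0.2, -129.4]
contact_force: [0.3, 1.3, -3.4]
opening: 0.154
```

Call:
jog_arm([
  [0,0,0,0,0,-0.015,0],
  [0,0,0,0,0,-0.03,0],
  [0,0,0,0,0,-0.035,0],
  [0,0,0,0,0,-0.035,0],
  [0,0,0,0,0,-0.035,0],
  [0,0,0,0,0,-0.03,0],
  [0,0,0,0,0,-0.02,0],
  [0,0,0,0,0,-0.01,0],
  [0,0,0,0,0,0,0],
  [0,0,0,0,0,0,0],
])

```text
clock: 21.63
position: [0.4504, -0.038, 0.1354]
tcp_rot: [-180.0, 0.1, -129.5]
contact_force: [0.3, 0.4, -2.9]
opening: 0.15
```

```bash
python3 - <<'E'
from h import *
q=look('side','s7.png',['scuttle_tail','scuttle_nose','scuttle'],3)
s=r.sense();print(s['position'],s['tcp_rot'],s['clock'],s['opening'],s['contact_force'])
E
```

```text
side scuttle_tail [([0.31, -0.391, 0.035], 0.9, [316, 342]), ([0.549, -0.117, 0.065], 0.61, [309, 231])]
side scuttle_nose [([0.196, -0.245, 0.012], 0.87, [259, 334]), ([0.396, 0.006, 0.039], 0.83, [253, 239]), ([0.496, -0.284, 0.035], 0.34, [333, 278])]
side scuttle [([0.448, -0.031, 0.032], 0.81, [271, 237]), ([0.449, -0.543, 0.001], 0.3, [380, 347])]
[ 0.45145971 -0.03818108  0.13653708] [-1.79832371e+02  1.13486829e-01 -1.29507030e+02] 21.8333 0.1534405953881336 [-0.04962985 -0.30708867 -2.70910696]
```

Call:
jog_arm([
  [0,0,0,0,0,-0.01,0],
  [0,0,0,0,0,-0.008,0],
  [0,0,0,0,0,-0.005,0],
  [0,0,0,0,0,-0.003,0],
  [0,0,0,0,0,-0.002,0],
  [0,0,0,0,0,-0.001,0],
  [0,0,0,0,0,0,0],
  [0,0,0,0,0,0,0],
], force=20)

```text
clock: 22.5
position: [0.45, -0.0377, 0.1064]
tcp_rot: [179.9, 0.0, -129.5]
contact_force: [-5.4, 2.2, 8.2]
opening: 0.156
```

Contact is felt (+8 N upwards), so the scuttle stands. Releasing and lifting away.

Call:
jog_arm([
  [0,0,0,0,0,0,0.087],
  [0,0,0,0,0,0,0.087],
  [0,0,0,0,0,0,0.087],
  [0,0,0,0,0,0,0.087],
  [0,0,0,0,0,0,0.087],
  [0,0,0,0,0,0,0.087],
  [0,0,0,0,0,0,0.087],
  [0,0,0,0,0,0,0.087],
  [0,0,0,0,0,0,0.087],
  [0,0,0,0,0,0.01,0.087],
  [0,0,0,0,0,0.03,0.087],
  [0,0,0,0,0,0.035,0.087],
])

```text
clock: 23.5
position: [0.448, -0.0373, 0.1797]
tcp_rot: [179.7, -0.1, -129.5]
contact_force: [0.9, -0.2, -0.6]
opening: 0.957
```

Call:
jog_arm([
  [0,0,0,0,0,0.035,0.087],
  [0,0,0,0,0,0.035,0.087],
  [0,0,0,0,0.03,0.035,0.087],
  [0,0,0,0,0.04,0.02,0.087],
  [0,0,0,0,0.04,0,0.087],
  [0,0,0,0,0.04,0,0.087],
  [0,0,0,0,0.03,0,0.087],
  [0,0,0,0,0.02,0,0.087],
  [0,0,0,0,0,0,0.087],
  [0,0,0,0,0,0,0.087],
])

```text
clock: 24.33
position: [0.4497, 0.1574, 0.3014]
tcp_rot: [180.0, 0.0, -129.4]
contact_force: [0.5, 0.0, -0.0]
opening: 1.0
```

```bash
python3 - <<'E'
from h import *
q=look('side','s8.png',['scuttle_tail','scuttle_bar','scuttle_nose','scuttle','cork0_center','tin_black','bottle_oil','tin_white','dish','tin_green','tin_cream'],3)
t=look('top','t8.png',['cork0_center'],6)
s=r.sense();print(s['position'],s['clock'],s['opening'],s['contact_force'])
cv2.imwrite('pics/m8.png',np.hstack([cv2.resize(i[y:y+150,x:x+105],(400,571),interpolation=3) for i,x,y in((q['image'],255,190),(t['image'],310,150))])[:,:,::-1])
E
```

```text
side scuttle_tail [([0.312, -0.39, 0.035], 0.95, [317, 341]), ([0.548, -0.115, 0.036], 0.73, [308, 234]), ([0.767, 0.06, 0.139], 0.66, [318, 152])]
side scuttle_bar [([0.445, -0.039, 0.098], 0.65, [271, 232]), ([0.235, -0.293, 0.102], 0.56, [278, 332])]
side scuttle_nose [([0.399, 0.008, 0.008], 0.88, [254, 241]), ([0.196, -0.242, 0.013], 0.72, [258, 333])]
side scuttle [([0.447, -0.032, 0.002], 0.58, [271, 240]), ([0.232, -0.29, -0.001], 0.56, [277, 337])]
side cork0_center [([0.493, -0.282, 0.035], 0.45, [332, 278])]
side tin_black [([0.703, 0.314, 0.001], 0.76, [259, 142])]
side bottle_oil [([0.695, -0.33, -0.002], 0.56, [379, 253])]
side tin_white [([0.768, 0.059, 0.141], 0.62, [319, 151])]
side dish [([0.45, -0.543, -0.001], 0.97, [380, 347])]
side tin_green [([0.76, -0.121, 0.138], 0.73, [355, 185])]
side tin_cream [([0.766, 0.055, 0.14], 0.68, [319, 153])]
top cork0_center []
[0.45000417 0.15651167 0.30076976] 25.0333 0.9965126513626403 [-0.72209961  0.39137594  0.17726611]
```

View pics/m8.png

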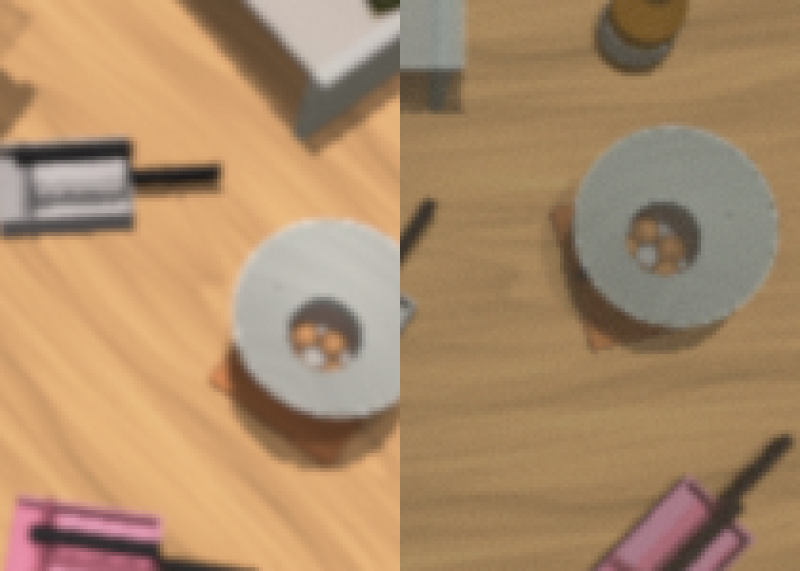

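```bash
python3 - <<'E'
import cv2,numpy as np
a=cv2.imread('pics/t8.png');b=cv2.imread('pics/s8.png')
cv2.imwrite('pics/m9.png',np.hstack([cv2.resize(a[130:350,200:480],(400,314)),cv2.resize(b[170:390,180:460],(400,314))]))
cv2.imwrite('pics/m9.png',np.vstack([cv2.imread('pics/m9.png'),np.hstack([cv2.resize(a[195:230,360:400],(400,280),interpolation=3),cv2.resize(b[260:295,320:360],(400,280),interpolation=3)])]))
E
```

```text
(no output)
```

View pics/m9.png

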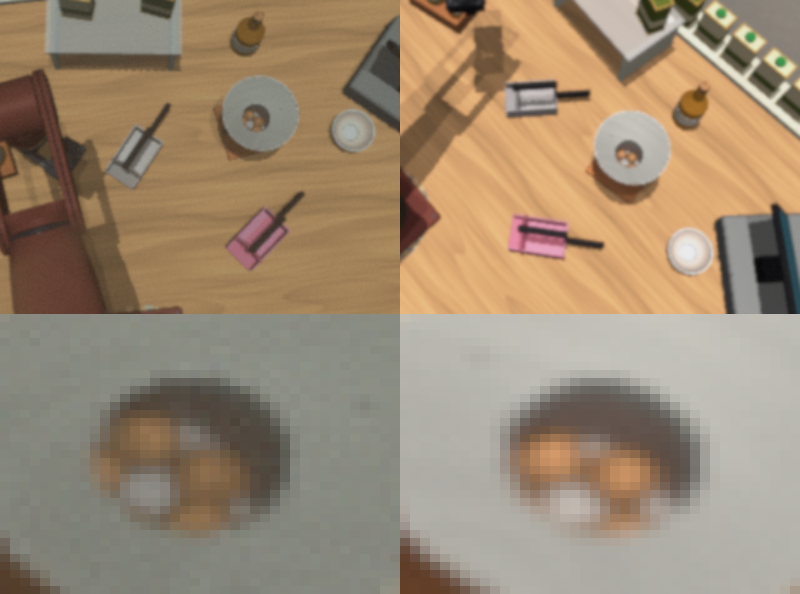

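```bash
python3 -c "
from h import *
print(r.sense()['clock'], r.sign_off())"
```

```text
the job is handed in; nothing more can be done
25.0333 None
```

I drew the steel scuttle out by its tail and let it go on the open counter. I then gripped it by the carrying bar, tipped it about 57° over the funnel, and set it back down upright and empty. The job was handed in at 25 s of the 64 s allowed.

- **Scuttle:** it stands near (0.45, -0.03), with its underside measured at about 2 mm, its trough empty and the fingers open and well clear.
- **Balls:** four corks can be seen in the jar through the spout. The fifth could not be seen directly; I take it to be in the part of the jar the funnel hides. None shows in the scuttle, in the funnel or on the parts of the counter in view.
- **Bystanders:** the green, cream and black tins, the bottle and the bowl measure within a few millimetres of where they started. The white tin was not found in the last look; the network reported the cream tin in its place. The arm's planned paths kept clear of it.

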